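Unlatch and slide off a filter cover

ROBOT

A 6-joint arm with a two-finger parallel gripper is mounted at the origin on a cart in front of the work surface, level with it; the furniture and walls round the work are solid. World frame = base frame: x ahead of the robot, y to its left, z up, the work surface at z = 0. Lengths are in m, angles in rad, forces in N, time in s.
With the tool pointing down it reaches from about 0.35 to 0.775 m from the base axis. Payload 5.5 kg.
Tool frame: the origin (TCP) lies at the very end of the fingers, on their centre line; the grasp point (between the pads) lies 19 mm behind it; x points along the fingers, z is the direction in which the jaws open and shut, and the axes are right-handed (so a half turn about x gives the same grasp; the last joint's range is limited). The gripper opens to 85 mm and grips with 20 to 120 N. Pads are 22 mm wide; open, the fingers measure 114 mm over their backs; the gripper's body (76 mm by 85 mm) begins 54 mm behind the grasp point. The pads swing forward as they close: fully open they stand 13 mm farther back than shut.
Start: joints at [-0.14, 0.313, 0.046, 1.304, 0, 1.431], TCP at [0.575, -0, 0.231] pointing down, gripper open.
Joint ranges: [-2.76, 2.76], [-0.86, 1.69], [-1.03, 1.26], [-2.2, 2.34], [-1.47, 1.5], [-3.14, 3.14]. Speed limits (rad/s): [2.57, 2.57, 3.14, 3.14, 3.14, 3.14].

INTERFACE

Orientations are given as a rotation vector (axis times angle).
In Python, from cell import state, camera, close_job gives the robot as it stands.
- The arm moves only by the tool arm_command, never from a script. Its argument "plan" is a list of rows, each a list of 7 numbers: the shift along the tool's x, y, z as a fraction of full scale, then the turn, a rotation vector about the tool's x, y, z as a fraction of full scale, then the opening, from -1 (shut) to 1 (fully open). A call has 1 to 20 rows; each row is the pose to reach, as a shift and turn from the pose measured when the call began, along the tool's axes at that moment, turning the shorter way round; what a row does not reach only later rows make up. Full scale, the value 1, is 0.15 m for a shift and 180 degrees for a turn. A row lasts 1/10 s, in which the tool goes at most 50 mm and 8.59 degrees, less where a joint would pass 70% of its speed; a pose out of reach is approached as far as the arm can. A call with a number of a shift or a turn outside -1 to 1 is refused whole. A call with a gripper value outside its range is refused whole. The fingers move at their own pace and stop on an object; "newtons" is the grip in N (left out, the last holds). Time passes only in rows, so rows that repeat a pose let the fingers close. It gives the time, the measured TCP pose, the force and the opening at its end, in the units of the state.
- state(): the state, without advancing time (a new reading comes with each control period).
- camera(name): name is "scene" or "side" or "wrist"; returns a dict with "pixels" (480x640x3 uint8, blue, green, red), "fx", "fy", "cx", "cy" (pixels), "pose" (4x4, takes a point from camera to world coordinates). Camera axes: x right, y down, z forward; pixel columns grow to the right and rows downward; lengths in m; the calibration is good to about 2 mm. A picture is of the moment at which its call begins. There is no depth.
- close_job(): hands the job in, once; it reports no verdict.
The state is a dict: "time_s": time; "joint_positions": joint angles; "joint_velocities": joint speeds; "effort": joint torques, N m; "tcp_pos": TCP position; "ee_rot": TCP orientation; "wrist_force": force on the tool from outside, world axes, zero at the start; "wrist_torque": the same for the moment, N m; "gripper_width": finger opening in m.
Only numpy, scipy, OpenCV 4.12 (cv2) and the standard library are available. Lean on these libraries where they do the work, as an engineer would, in place of code of your own. Each camera call takes 0.05 s, during which the arm holds its last target.

TASK

Open the grey bench filter unit: with closed fingertips press the orange snap tab all the way in, then push the released blue cover along its rails, away from the tab, until all of it has dropped off its black seat onto the grey deck and the filter is fully uncovered. Only press and push: do not pick up or tip the cover, and leave the beaker, the amber jar and the dropper bottle standing where they are.

Things in the scene. Friction and masses are not known exactly. Their poses are not given: they have to be found in the camera images.
- filter_unit: Grey filter unit, 260 x 104 mm, fixed to the worktop. Origin: centre of its underside; z up; +x runs from the tab end to the deck end: the way the cover slides off. Along its x: orange tab -122 to -86 mm; black seat -78 to +12 mm, 54 mm high, with the filter well in it; grey deck +12 to +120 mm, 50 mm high; end stop from +120 mm, 62 mm high. Side rails, 61 mm high, guide the cover.
- snap_tab (a joint): Travel of the orange snap tab in m: 0 to 0.002 at the start (cover locked), 0.010 fully in. It slides straight down, resists with about 5 N and stays where it is pressed. Its T-shaped tongue sits in a T-slot of the cover and clears it once pressed more than 6 mm.
- tab_top (a point): Centre of the flat 36 x 36 mm top of the orange tab when fully out, 76 mm above the worktop; fixed to the unit, so it does not go down with the tab. Pressed in, the top is at 66 mm. Push straight down here.
- cover: Loose blue cover plate, 90 (x) x 77 (y) x 10 mm, about 0.1 kg, with a T-slot in its tab end and an upright rib across its top. Origin: centre of its underside; axes as the unit's. In the unit's frame its origin starts at x = -33 mm, z = 54 mm; it is fully off the seat, and drops 4 mm, above x = +57 mm; it meets the end stop at x = +75 mm.
- cover_rib (a point): Middle of the cover's rib, right above the cover's origin, 18 mm above its underside (72 mm above the worktop at the start). The rib is 8 mm thick (x), 60 mm wide (y), and stands 16 mm above the plate's top. Push against its face on the tab side; 41 mm of plate (with the T-slot) lie before it.
- cover_tail (a point): Middle of the cover's lower edge at the tab end (45 mm from its origin); the last part to leave the seat.
- beaker: Glass beaker, 60 mm wide, 74 mm tall, standing beside the unit; origin at the centre of its underside. Leave alone.
- amber_jar: Amber jar with black cap, 52 mm wide, 89 mm tall, standing beside the unit; origin at the centre of its underside. Leave alone.
- dropper: Brown dropper bottle with black bulb, 33 mm wide, 102 mm tall, standing beside the unit; origin at the centre of its underside. Leave alone.

How it is judged:
By the outcome, as a careful person would: the job done as asked, in the order asked, and still so for the second after the job is handed in, with the robot touching nothing.
It also fails if it takes over 35 s, if anything falls off the work surface, if the arm or the gripper's body presses on something with over 40 N, if the wrist force passes 120 N, or if a joint passes its speed limit or range.

## Working session

There is one attempt and no reset: what is moved stays moved. The work goes in short steps, Python scripts to look and compute and a tool call to move; the robot and the scene stay as the last step left them, time stands still between calls to the robot, and variables do not carry over. Pictures are saved under pics/ and viewed, and the job is handed in when it is done.

Besides the shell and the picture viewer there is one more tool, called after ">>>" as name(argument=value, ...) on one line, values as JSON. arm_command: Moves the arm, as the interface text tells. Shift numbers are shares of 0.15 m and turn numbers shares of 180 degrees, none past 1 either way. Its arguments: {"type":"object","properties":{"plan":{"type":"array","items":{"type":"array","items":{"type":"number"}}},"newtons":{"type":"number"}},"required":["plan"]}

```bash
mkdir -p pics; ls; python3 - <<'E'
from cell import state,camera
import cv2,numpy as np
s=state();print(s)
for n in ["scene","side","wrist"]:
    c=camera(n);cv2.imwrite(f"pics/{n}0.png",c["pixels"]);print(n,c["fx"],c["fy"],c["cx"],c["cy"],np.round(c["pose"],4).tolist())
E
```

```text
pics
{'time_s': 0.0, 'joint_positions': array([-1.39605571e-01,  3.14020432e-01,  4.49719980e-02,  1.30362591e+00,
        5.34760124e-05,  1.43119172e+00]), 'joint_velocities': array([ 0.00077671, -0.00034532,  0.00122285,  0.00078613, -0.00126875,
       -0.00050465]), 'effort': array([-2.90074182e-03, -4.80629075e+01,  2.98531097e+01,  1.95313990e-02,
       -3.83516899e-04, -4.27451073e-05]), 'tcp_pos': array([5.74476417e-01, 7.69532369e-05, 2.30394645e-01]), 'ee_rot': array([2.47698465e-04, 1.57264862e+00, 2.46105518e-04]), 'wrist_force': array([ 0.2094104 , -1.04931898,  0.19069986]), 'wrist_torque': array([-0.02716   , -0.00519293, -0.00409306]), 'gripper_width': 0.08534457253748894}
scene 596.8417203973496 596.8417203973496 329.7382152278148 255.67153684263403 [[-0.8629, -0.2085, 0.4604, 0.1214], [-0.5052, 0.3267, -0.7988, 0.7959], [0.0162, -0.9218, -0.3873, 0.5059], [0.0, 0.0, 0.0, 1.0]]
side 454.00111749993454 454.00111749993454 311.9682519859353 242.52719123754702 [[0.9051, -0.2867, 0.314, 0.3329], [-0.4251, -0.5992, 0.6784, -0.6171], [-0.0063, -0.7475, -0.6642, 0.6304], [0.0, 0.0, 0.0, 1.0]]
wrist 386.49281882859503 386.49281882859503 322.1944170732692 243.2418776751827 [[1.0, 0.0003, -0.0008, 0.5745], [0.0001, -0.9455, -0.3257, 0.0837], [-0.0009, 0.3257, -0.9455, 0.374], [0.0, 0.0, 0.0, 1.0]]
```

View pics/scene0.png

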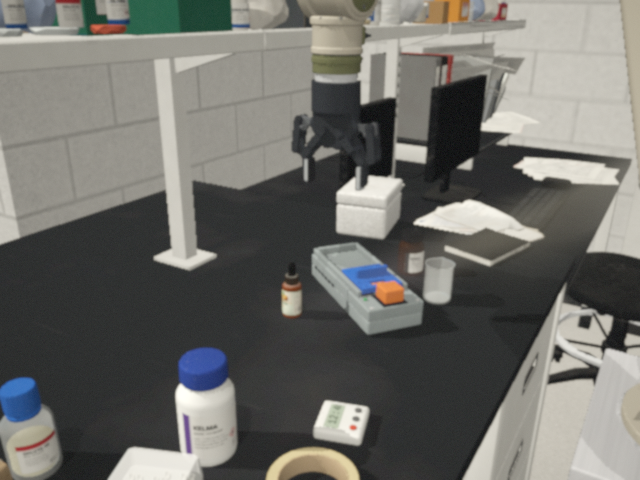

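View pics/side0.png

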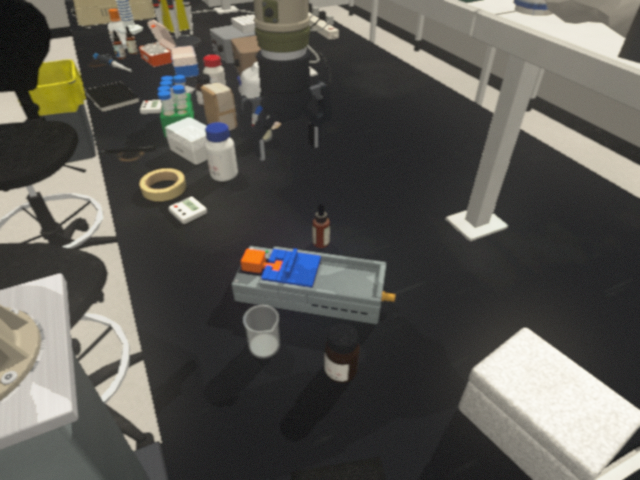

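View pics/wrist0.png

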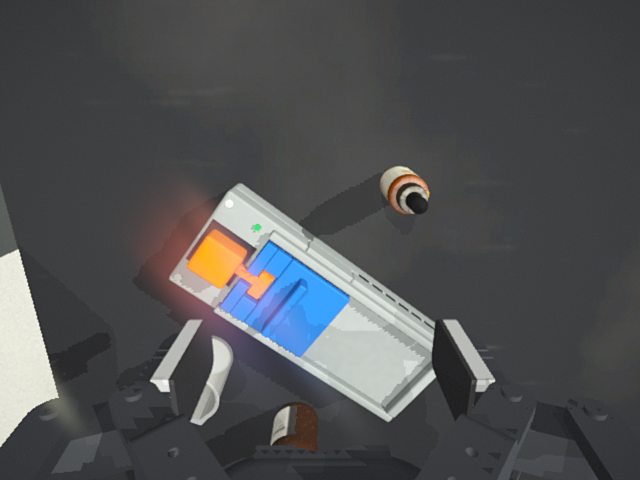

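```bash
python3 - <<'E'
import cv2
im=cv2.imread("pics/wrist0.png")[170:430,150:450]
cv2.imwrite("pics/w0crop.png",cv2.resize(im,None,fx=2.3,fy=2.3,interpolation=cv2.INTER_CUBIC))
E
```

```text
(no output)
```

View pics/w0crop.png

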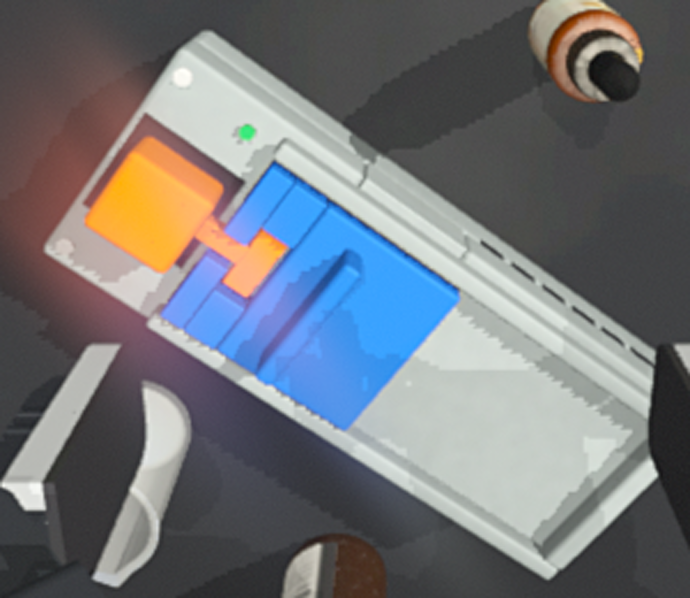

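```bash
cat > h.py <<'E'
import numpy as np
def proj(c,P):
    T=np.linalg.inv(c["pose"]);q=T[:3,:3]@np.asarray(P)+T[:3,3]
    return np.array([c["fx"]*q[0]/q[2]+c["cx"],c["fy"]*q[1]/q[2]+c["cy"]])
def ray(c,u,v,z):
    d=c["pose"][:3,:3]@np.array([(u-c["cx"])/c["fx"],(v-c["cy"])/c["fy"],1]);o=c["pose"][:3,3]
    return o+d*(z-o[2])/d[2]
def U(p,P):
    x,y,a=p;return np.array([x+np.cos(a)*P[0]-np.sin(a)*P[1],y+np.sin(a)*P[0]+np.cos(a)*P[1],P[2]])
E
python3 - <<'E'
from h import *
from cell import camera
from scipy.optimize import least_squares
import cv2
c=camera("wrist")
cr=lambda u,v:(150+u/2.3,170+v/2.3)
F=[((.012,.0385,.064),cr(459,295)),((.012,-.0385,.064),cr(347,431)),((.130,-.052,.062),cr(552,578)),
 ((-.122,-.018,.076),cr(86,215)),((-.122,.018,.076),cr(150,137)),((-.029,.030,.080),cr(360,262)),((-.078,-.0385,.064),cr(160,312)),((-.078,.0385,.064),cr(277,165))]
f=lambda p:np.concatenate([proj(c,U(p,P))-np.array(uv) for P,uv in F])
r=least_squares(f,[.5,.05,-.6],loss="soft_l1")
print(r.x,np.degrees(r.x[2]));print(np.round(f(r.x).reshape(-1,2),1))
p=r.x;np.save("p.npy",p)
for n,P in dict(tab=(-.104,0,.076),rib=(-.033,0,.072),end=(.125,0,.06)).items(): print(n,U(p,P))
for n in ["scene","side","wrist"]:
    k=camera(n);im=k["pixels"].copy()
    S=[(-.122,-.018,.076),(-.122,.018,.076),(-.086,.018,.076),(-.086,-.018,.076),(.012,.0385,.064),(.012,-.0385,.064),(-.13,-.052,0),(-.13,.052,0),(.13,-.052,0),(.13,-.052,.062),(.13,.052,.062),(-.037,.03,.08),(-.037,-.03,.08)]
    q=np.array([proj(k,U(p,P)) for P in S]);
    x0,y0=np.maximum(q.min(0).astype(int)-30,0);x1,y1=q.max(0).astype(int)+30
    im=im[y0:y1,x0:x1];s=min(780/im.shape[1],580/im.shape[0]);im=cv2.resize(im,None,fx=s,fy=s,interpolation=cv2.INTER_CUBIC)
    for a in q: cv2.drawMarker(im,tuple(((a-[x0,y0])*s).astype(int).tolist()),(0,255,0),0,10,1)
    cv2.imwrite(f"pics/ov_{n}.png",im)
E
```

```text
[ 0.56866756 -0.0975385  -0.6556155 ] -37.56400134330684
[[ 3.2 -0.7]
 [ 0.5 -1.6]
 [-3.3  2.4]
 [-1.5  0.7]
 [-6.3  1.8]
 [ 3.3  2.8]
 [ 1.2 -2. ]
 [-0.3 -2.6]]
tab [ 0.48622958 -0.03413518  0.076     ]
rib [ 0.54250935 -0.07742014  0.072     ]
end [ 0.66775166 -0.1737444   0.06      ]
```

View pics/ov_wrist.png

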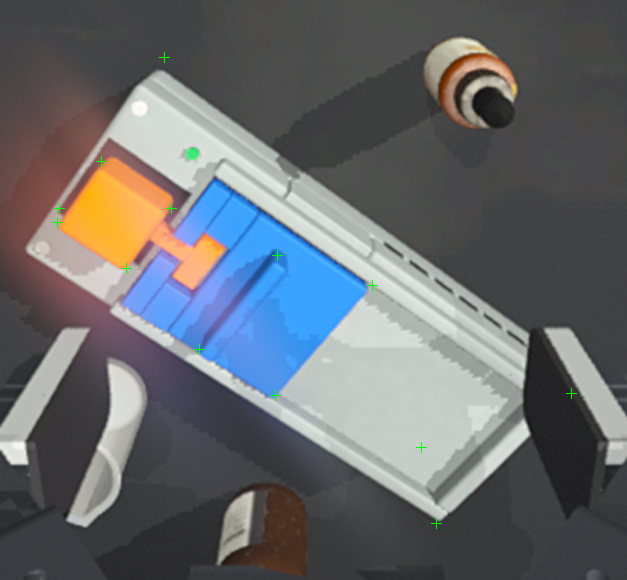

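View pics/ov_scene.png

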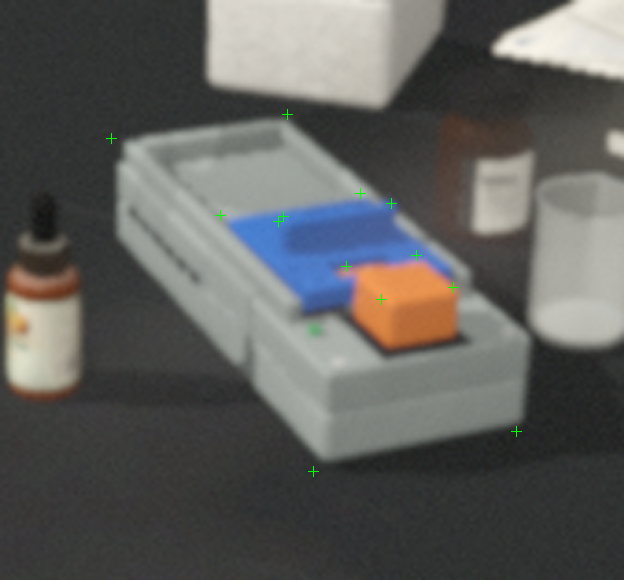

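View pics/ov_side.png

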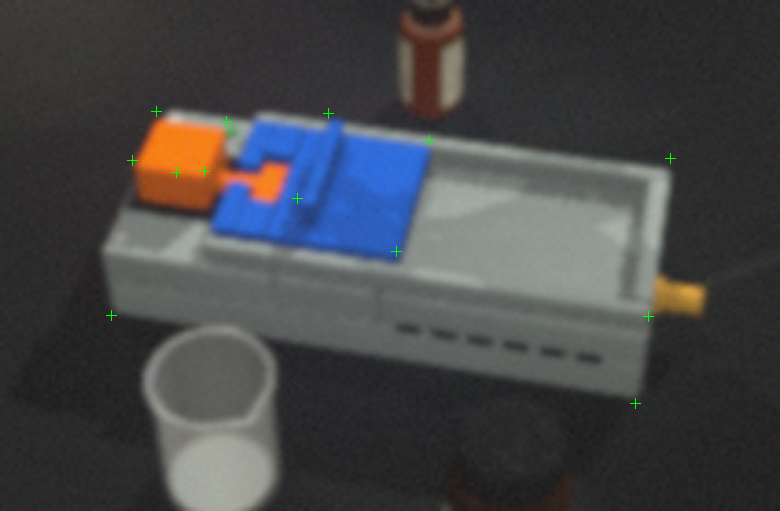

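```bash
python3 - <<'E'
import cv2,numpy as np
a=cv2.imread("pics/wrist0.png")[215:300,160:260]
b=cv2.imread("pics/side0.png")[238:330,225:400]
c=cv2.imread("pics/scene0.png")[235:340,305:430]
a=cv2.resize(a,None,fx=6,fy=6,interpolation=3)
cv2.imwrite("pics/za.png",a)
cv2.imwrite("pics/zb.png",cv2.resize(b,None,fx=4.5,fy=4.5,interpolation=3))
cv2.imwrite("pics/zc.png",cv2.resize(c,None,fx=5,fy=5,interpolation=3))
E
```

```text
(no output)
```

View pics/za.png

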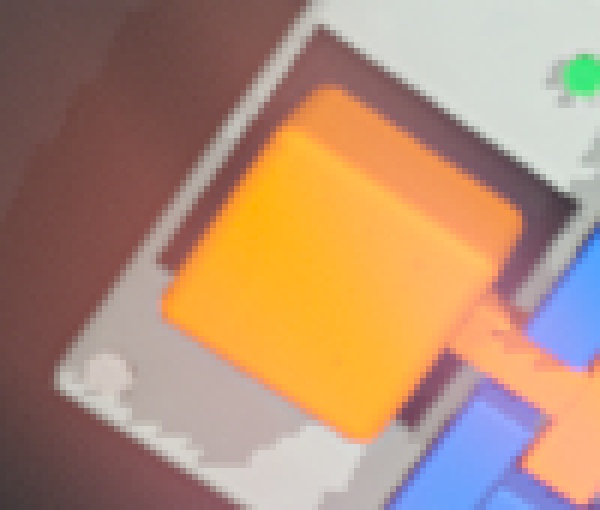

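View pics/zb.png

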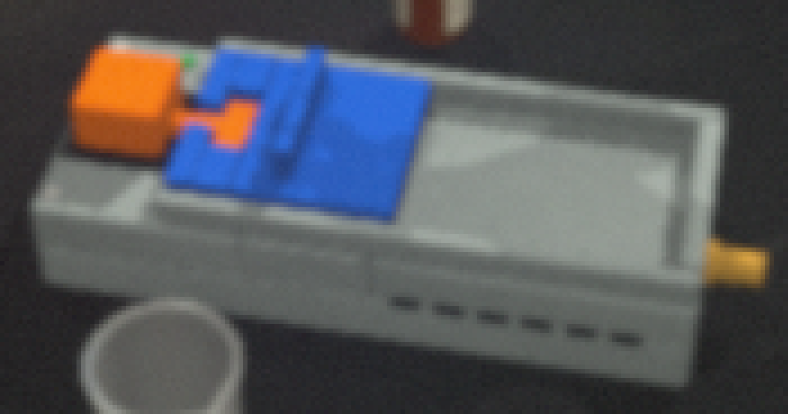

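View pics/zc.png

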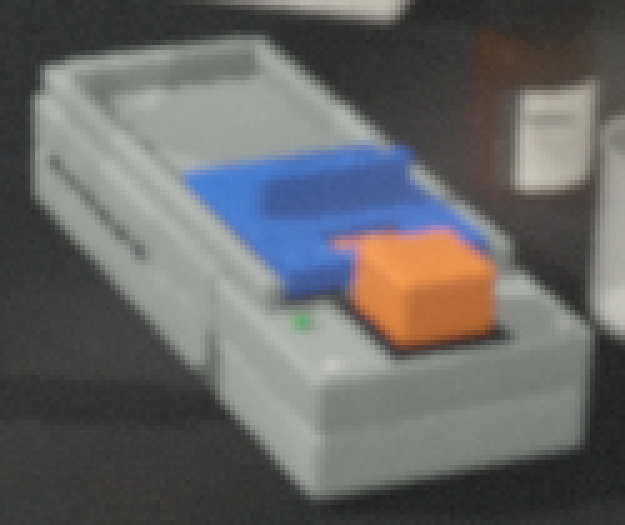

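```bash
cat > fit.py <<'E'
from h import *
from cell import camera
from scipy.optimize import least_squares
import cv2
C={n:camera(n) for n in ["wrist","side","scene"]}
W=lambda u,v:(160+u/6,215+v/6); W2=lambda u,v:(150+u/2.3,170+v/2.3)
S=lambda u,v:(225+u/4.5,238+v/4.5); Z=lambda u,v:(305+u/5,235+v/5)
t=[(-.122,-.018,.076),(-.122,.018,.076),(-.086,.018,.076),(-.086,-.018,.076)]
cf,cg,cn,cm=(.012,.0385,.064),(.012,-.0385,.064),(-.078,.0385,.064),(-.078,-.0385,.064)
F=[("wrist",t[0],W(165,312)),("wrist",t[1],W(285,128)),("wrist",t[2],W(497,265)),("wrist",t[3],W(365,442)),
("wrist",cf,W2(459,295)),("wrist",cg,W2(347,431)),("wrist",cm,W2(160,312)),("wrist",(.13,-.052,.062),W2(552,578)),
("side",t[1],S(102,50)),("side",t[2],S(180,57)),("side",t[3],S(160,113)),("side",t[0],S(75,105)),
("side",cf,S(432,82)),("side",cg,S(398,220)),("side",cm,S(165,182)),("side",(.13,.052,.062),S(725,107)),("side",(.13,-.052,0),S(690,388)),("side",(-.13,-.052,0),S(42,278)),
("scene",t[1],Z(405,285)),("scene",t[0],Z(495,268)),("scene",t[3],Z(455,232)),("scene",t[2],Z(360,250)),("scene",(-.13,.052,0),Z(315,500)),("scene",(-.13,-.052,0),Z(582,445)),("scene",cf,Z(187,178))]
N=["wrist","side","scene"]
def f(q,pr=True):
    r=[]
    for n,P,uv in F:
        i=3+3*N.index(n); r.append(proj(C[n],U(q,P) if 0 else U(q[:3],P)+q[i:i+3])-np.array(uv))
    r=np.concatenate(r)
    return np.concatenate([r,q[3:]/.0015]) if pr else r
r=least_squares(f,[.5,-.05,-.6]+[0]*9,loss="soft_l1")
print(r.x.round(4),np.degrees(r.x[2]))
for (n,P,uv),e in zip(F,f(r.x,False).reshape(-1,2)): print(n,P,e.round(1))
p=r.x[:3];np.save("p.npy",p)
for n,P in dict(tab=(-.104,0,.076),rib=(-.033,0,.072),end=(.125,0,.06)).items(): print(n,U(p,P))
E
python3 fit.py
```

```text
[ 5.679e-01 -1.000e-01 -6.385e-01  1.000e-04  4.000e-04 -1.700e-03
  9.000e-04 -2.000e-04 -6.000e-04 -1.000e-03 -2.000e-04 -2.200e-03] -36.58164391286801
wrist (-0.122, -0.018, 0.076) [-2.9  0.5]
wrist (-0.122, 0.018, 0.076) [-0.7 -1.7]
wrist (-0.086, 0.018, 0.076) [1.1 0. ]
wrist (-0.086, -0.018, 0.076) [0.3 1.9]
wrist (0.012, 0.0385, 0.064) [ 1.3 -0.5]
wrist (0.012, -0.0385, 0.064) [ 0.1 -1.1]
wrist (-0.078, -0.0385, 0.064) [0.5 0.3]
wrist (0.13, -0.052, 0.062) [-2.8  1.2]
side (-0.122, 0.018, 0.076) [-1.  -0.9]
side (-0.086, 0.018, 0.076) [0.7 0.1]
side (-0.086, -0.018, 0.076) [-0.4  1.3]
side (-0.122, -0.018, 0.076) [-1.3  0.4]
side (0.012, 0.0385, 0.064) [ 0.1 -1.1]
side (0.012, -0.0385, 0.064) [-0.6 -1.3]
side (-0.078, -0.0385, 0.064) [ 0.1 -0.2]
side (0.13, 0.052, 0.062) [ 0.5 -2.3]
side (0.13, -0.052, 0) [-0.   1.9]
side (-0.13, -0.052, 0) [0.7 4.2]
scene (-0.122, 0.018, 0.076) [ 0.2 -0.1]
scene (-0.122, -0.018, 0.076) [ 1.4 -0.2]
scene (-0.086, -0.018, 0.076) [-1.1 -1.6]
scene (-0.086, 0.018, 0.076) [-0.8 -1.9]
scene (-0.13, 0.052, 0) [-0.1  3.4]
scene (-0.13, -0.052, 0) [0.7 2.9]
scene (0.012, 0.0385, 0.064) [-1.1 -1.4]
tab [ 0.48436754 -0.03798671  0.076     ]
rib [ 0.54138114 -0.08030041  0.072     ]
end [ 0.66825647 -0.1744633   0.06      ]
```

>>> arm_command(plan=[[0.1,-0.05,-0.12,-0.04,0,0,-1],[0.2,-0.1,-0.24,-0.08,0,0,-1],[0.25,-0.15,-0.36,-0.12,0,0,-1],[0.25,-0.2,-0.48,-0.16,0,0,-1],[0.25,-0.2533,-0.6,-0.2,0,0,-1],[0.25,-0.2533,-0.6,-0.24,0,0,-1],[0.25,-0.2533,-0.6,-0.28,0,0,-1],[0.25,-0.2533,-0.6,-0.297,0,0,-1],[0.35,-0.2533,-0.6,-0.297,0,0,-1],[0.45,-0.2533,-0.6,-0.297,0,0,-1],[0.55,-0.2533,-0.6,-0.297,0,0,-1],[0.6,-0.2533,-0.6,-0.297,0,0,-1],[0.65,-0.2533,-0.6,-0.297,0,0,-1],[0.65,-0.2533,-0.6,-0.297,0,0,-1],[0.65,-0.2533,-0.6,-0.297,0,0,-1]], newtons=40)

```text
time_s: 2.0
tcp_pos: [0.4852, -0.0381, 0.1341]
ee_rot: [-0.728, 1.445, 0.728]
wrist_force: [0.8, -0.6, -0.5]
gripper_width: -0.0001
```

```bash
cat > look.py <<'E'
import sys
from h import *
from cell import state,camera
import cv2
tag=sys.argv[1]
s=state();print(s["time_s"],s["tcp_pos"].round(4),s["ee_rot"].round(4),s["wrist_force"].round(2),s["gripper_width"])
p=np.load("p.npy");ps=s["tcp_pos"];a=p[2];d=ps[:2]-p[:2]
print("unit frame tcp",(np.cos(a)*d[0]+np.sin(a)*d[1]).round(4),(-np.sin(a)*d[0]+np.cos(a)*d[1]).round(4))
o=[]
for n,b in (("wrist",None),("side",(215,190,400,330)),("scene",(280,130,440,340))):
    k=camera(n);im=k["pixels"].copy();cv2.imwrite(f"pics/{n}_{tag}_raw.png",im)
    if b: im=im[b[1]:b[3],b[0]:b[2]]
    sc=min(780/im.shape[1],580/im.shape[0]);cv2.imwrite(f"pics/{n}_{tag}.png",cv2.resize(im,None,fx=sc,fy=sc,interpolation=cv2.INTER_CUBIC))
E
python3 look.py 1
```

```text
2.0 [ 0.4852 -0.0381  0.1341] [-0.7281  1.4451  0.7276] [ 0.84 -0.56 -0.52] -8.485087430967604e-05
unit frame tcp -0.1032 0.0004
```

View pics/wrist_1.png

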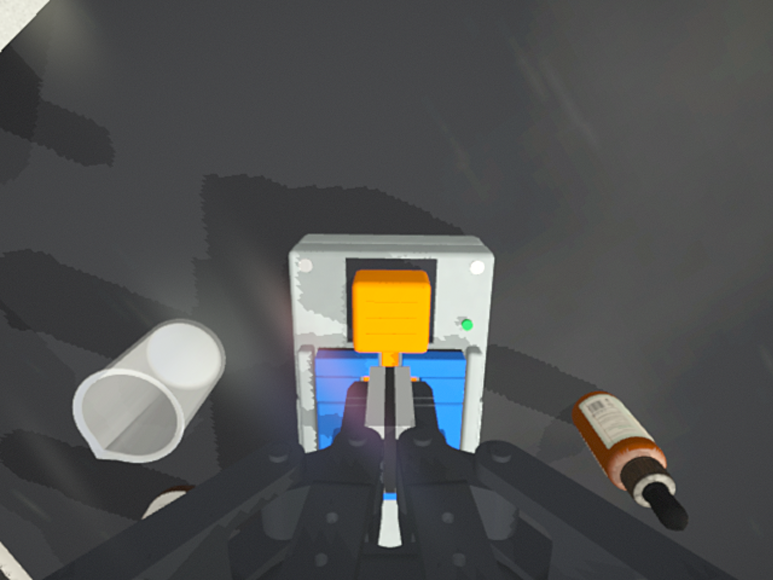

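View pics/side_1.png

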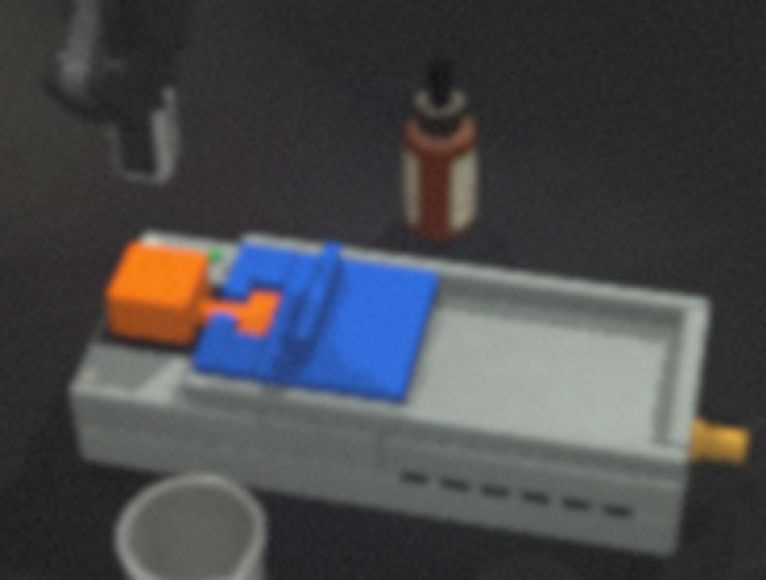

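View pics/scene_1.png

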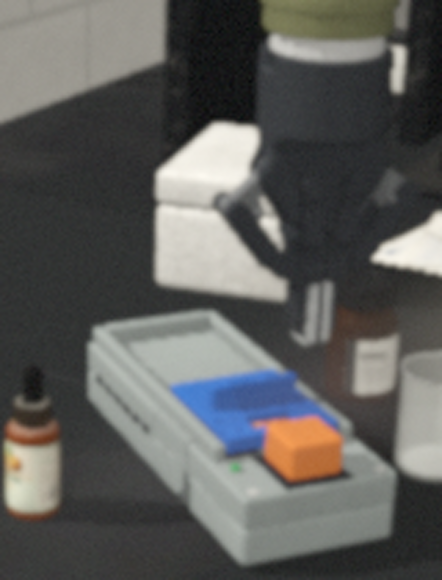

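>>> arm_command(plan=[[0.1,0,0,0,0,0,-1],[0.2,0,0,0,0,0,-1],[0.3,0,0,0,0,0,-1],[0.36,0,0,0,0,0,-1],[0.39,0,0,0,0,0,-1],[0.41,0,0,0,0,0,-1],[0.43,0,0,0,0,0,-1],[0.445,0,0,0,0,0,-1],[0.455,0,0,0,0,0,-1],[0.46,0,0,0,0,0,-1],[0.46,0,0,0,0,0,-1],[0.46,0,0,0,0,0,-1]])

```text
time_s: 3.35
tcp_pos: [0.4854, -0.0381, 0.066]
ee_rot: [-0.729, 1.445, 0.727]
wrist_force: [-4.0, 0.9, 7.3]
gripper_width: -0.0003
```

```bash
python3 look.py 2
```

```text
3.35 [ 0.4854 -0.0381  0.066 ] [-0.7286  1.4446  0.7273] [-4.02  0.93  7.34] -0.00030165844842125185
unit frame tcp -0.1031 0.0005
```

View pics/side_2.png

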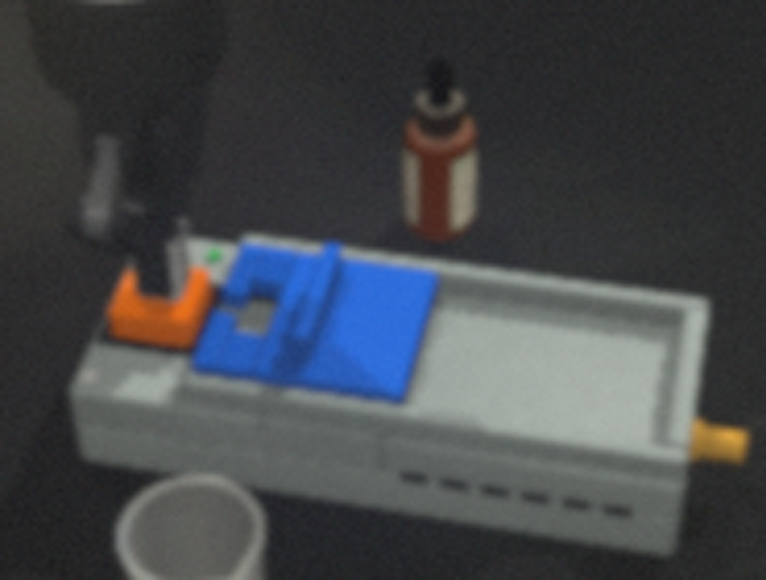

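View pics/scene_2.png

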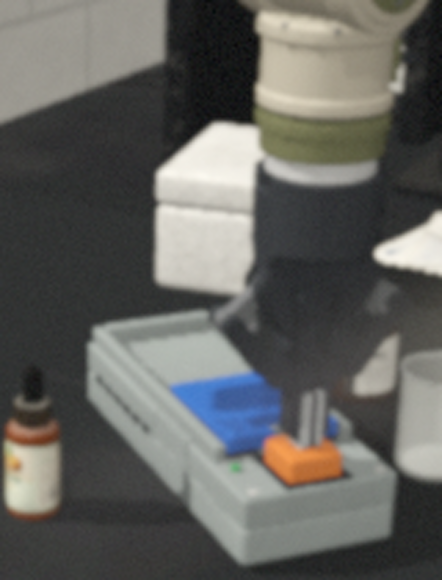

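>>> arm_command(plan=[[0.007,0,0,0,0,0,-1],[0.013,0,0,0,0,0,-1],[0.018,0,0,0,0,0,-1],[0.018,0,0,0,0,0,-1]])

```text
time_s: 3.9
tcp_pos: [0.4854, -0.0381, 0.0658]
ee_rot: [-0.729, 1.444, 0.726]
wrist_force: [-10.0, 1.1, 24.5]
gripper_width: -0.0002
```

>>> arm_command(plan=[[-0.07,0,0,0,0,0,-1],[-0.14,0,0,0,0,0,-1],[-0.21,0,0,0,0,0,-1],[-0.21,-0.1,0,0,0,0,-1],[-0.21,-0.2,0,0,0,0,-1],[-0.21,-0.29,-0.003,0,0,0,-1],[-0.21,-0.313,-0.003,0,0,0,-1],[-0.21,-0.313,-0.003,0,0,0,-1]])

```text
time_s: 4.7
tcp_pos: [0.5231, -0.0667, 0.0972]
ee_rot: [-0.729, 1.444, 0.726]
wrist_force: [-0.6, -0.5, -0.4]
gripper_width: 0.0004
```

```bash
python3 look.py 3
```

```text
4.7 [ 0.5231 -0.0667  0.0972] [-0.7287  1.4441  0.7263] [-0.61 -0.54 -0.38] 0.0003509241239517572
unit frame tcp -0.0558 0.0
```

View pics/side_3.png

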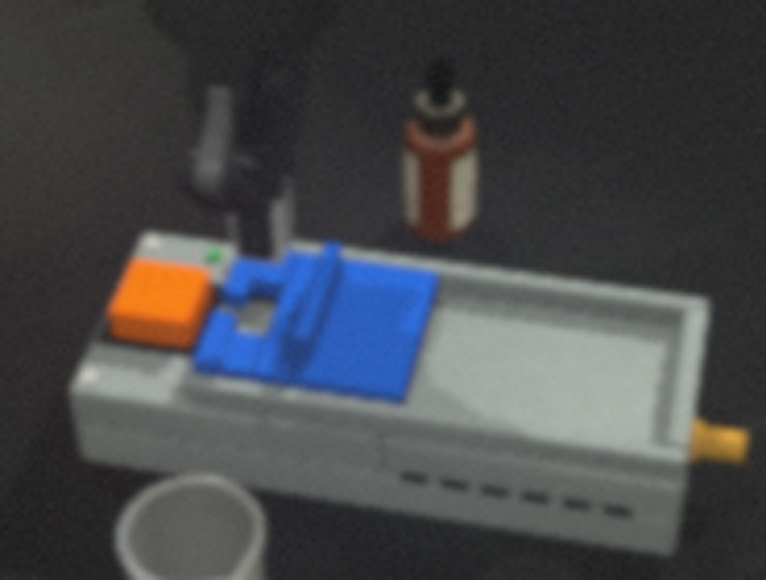

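View pics/wrist_3.png

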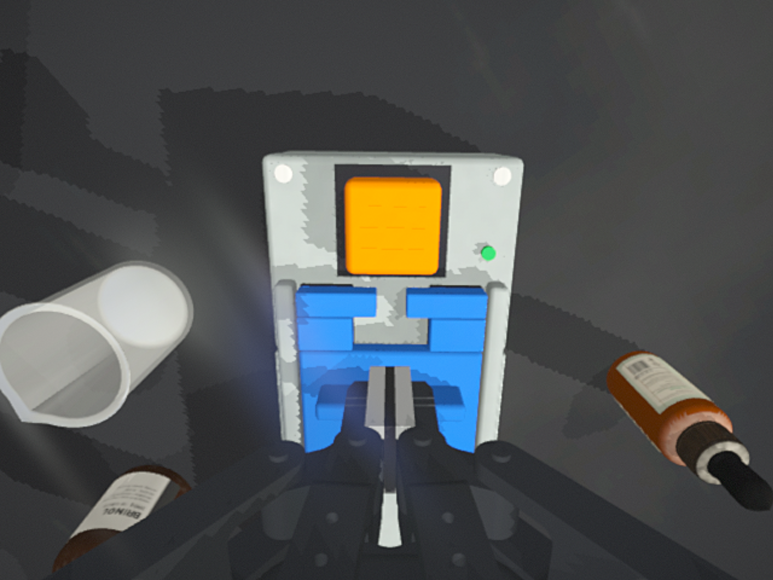

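>>> arm_command(plan=[[0.06,0,0,0,0,0,-1],[0.12,0,0,0,0,0,-1],[0.16,0,0,0,0,0,-1],[0.182,0,0,0,0,0,-1],[0.182,0,0,0,0,0,-1],[0.182,-0.03,0,0,0,0,-1],[0.182,-0.06,0,0,0,0,-1],[0.182,-0.09,0,0,0,0,-1],[0.182,-0.12,0,0,0,0,-1],[0.182,-0.15,0,0,0,0,-1],[0.182,-0.18,0,0,0,0,-1],[0.182,-0.2,0,0,0,0,-1],[0.182,-0.2,0,0,0,0,-1]])

```text
time_s: 6.15
tcp_pos: [0.547, -0.0844, 0.0699]
ee_rot: [-0.729, 1.444, 0.726]
wrist_force: [0.3, 0.4, 0.2]
gripper_width: 0.0003
```

```bash
python3 look.py 4
```

```text
6.15 [ 0.547  -0.0844  0.0699] [-0.7293  1.444   0.7264] [0.27 0.39 0.17] 0.00027494564987451533
unit frame tcp -0.0261 0.0001
```

View pics/side_4.png

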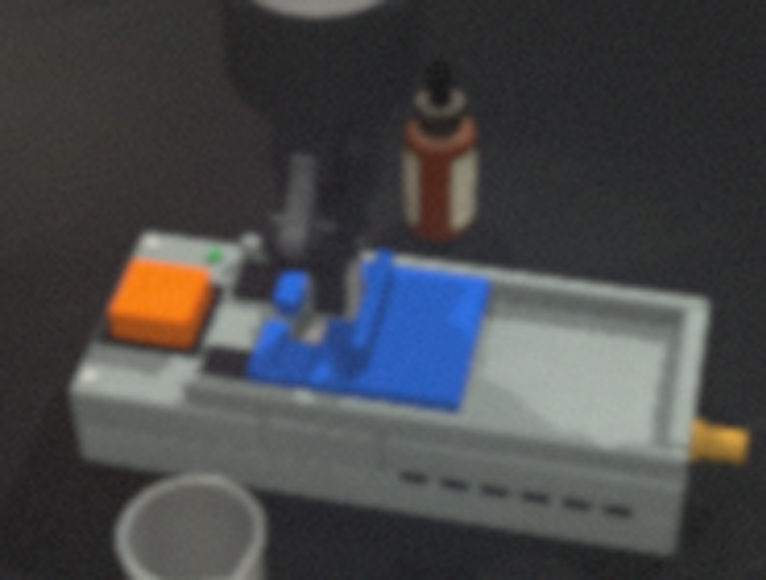

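View pics/wrist_4.png

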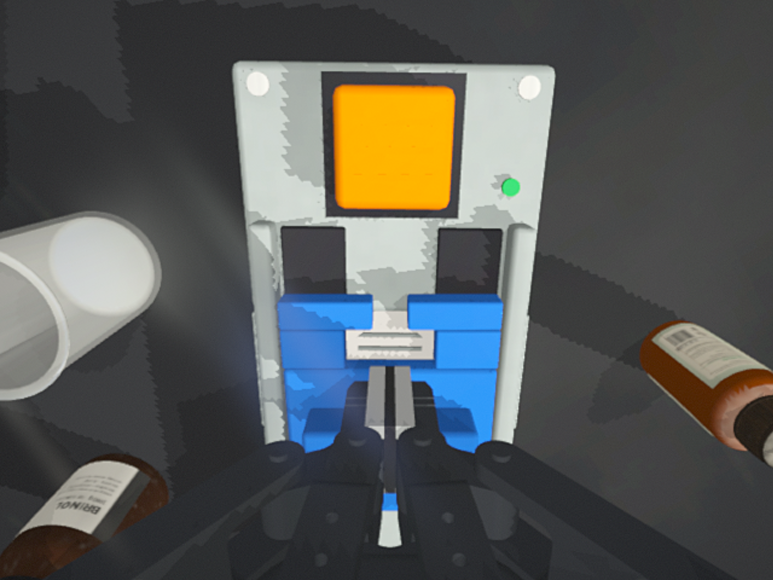

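>>> arm_command(plan=[[0,-0.04,0,0,0,0,-1],[0,-0.08,0,0,0,0,-1],[0,-0.12,0,0,0,0,-1],[0,-0.16,0,0,0,0,-1],[0,-0.2,0,0,0,0,-1],[0,-0.24,0,0,0,0,-1],[0,-0.28,0,0,0,0,-1],[0,-0.32,0,0,0,0,-1],[0,-0.36,0,0,0,0,-1],[0,-0.39,0,0,0,0,-1],[0,-0.41,0,0,0,0,-1],[0,-0.41,0,0,0,0,-1]])

```text
time_s: 7.5
tcp_pos: [0.5964, -0.121, 0.07]
ee_rot: [-0.729, 1.444, 0.726]
wrist_force: [0.7, -0.5, -0.3]
gripper_width: -0.0001
```

```bash
python3 look.py 5
```

```text
7.5 [ 0.5964 -0.121   0.07  ] [-0.7293  1.4439  0.7263] [ 0.68 -0.47 -0.26] -5.887890731705996e-05
unit frame tcp 0.0354 0.0001
```

View pics/side_5.png

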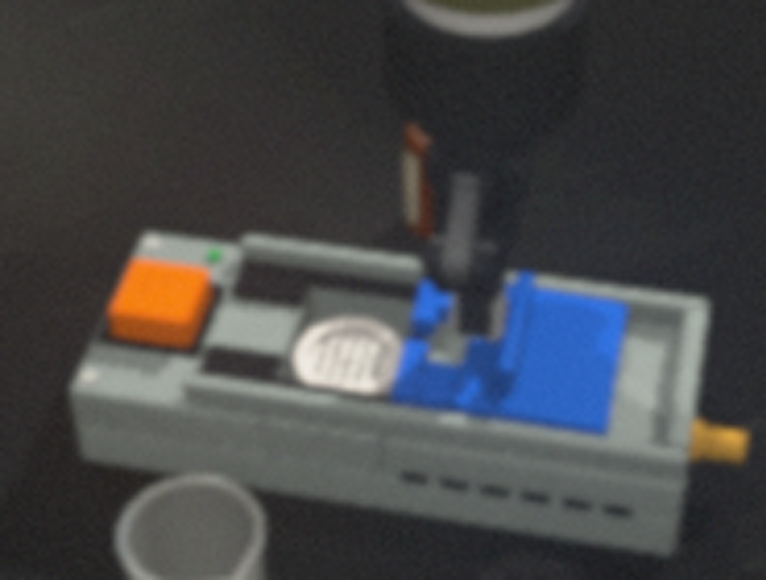

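View pics/wrist_5.png

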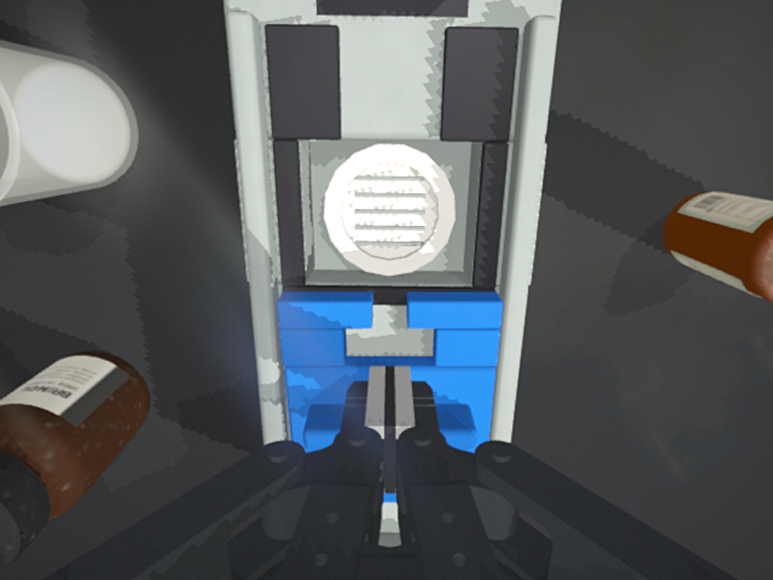

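>>> arm_command(plan=[[0,-0.03,0,0,0,0,-1],[0,-0.06,0,0,0,0,-1],[0,-0.085,0,0,0,0,-1],[0,-0.11,0,0,0,0,-1],[0,-0.11,0,0,0,0,-1],[0,-0.11,0,0,0,0,-1]])

```text
time_s: 8.25
tcp_pos: [0.6095, -0.1307, 0.0701]
ee_rot: [-0.73, 1.444, 0.726]
wrist_force: [-0.3, -0.2, -0.0]
gripper_width: -0.0003
```

```bash
python3 look.py 6
```

```text
8.25 [ 0.6095 -0.1307  0.0701] [-0.7295  1.4438  0.7263] [-0.27 -0.19 -0.05] -0.0003499576230512882
unit frame tcp 0.0517 0.0002
```

View pics/side_6.png

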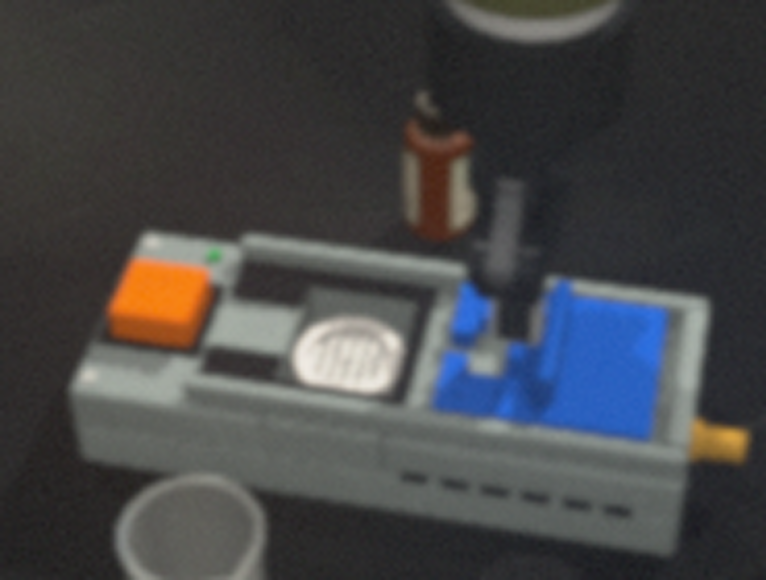

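View pics/wrist_6.png

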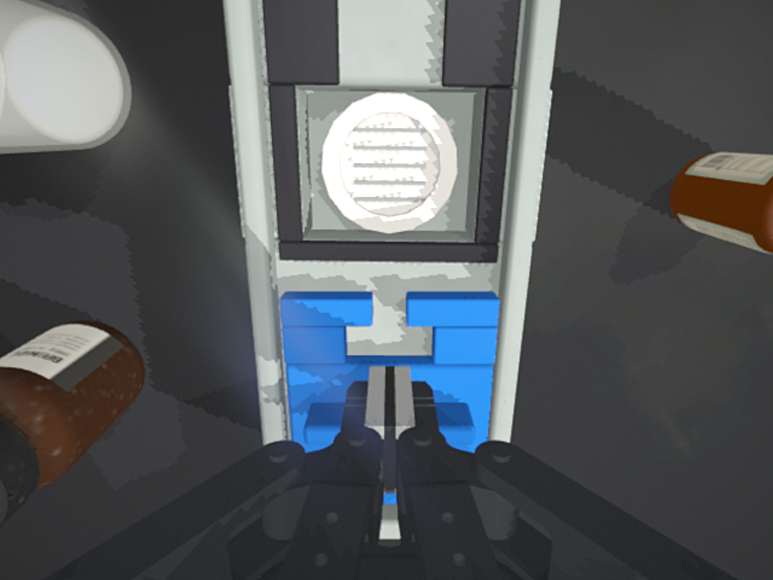

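>>> arm_command(plan=[[0,0.02,0,0,0,0,-1],[0,0.04,0,0,0,0,-1],[-0.1,0.04,0,0,0,0,-1],[-0.25,0.04,0,0,0,0,-1],[-0.45,0.04,0,0,0,0,-1],[-0.65,0.04,0,0,0,0,-1],[-0.8,0.04,0,0,0,0,-1],[-0.8,0.04,0,0,0,0,-1],[-0.8,0.04,0,0,0,0,-1]])

```text
time_s: 9.3
tcp_pos: [0.6042, -0.1266, 0.1903]
ee_rot: [-0.73, 1.443, 0.726]
wrist_force: [-0.4, 0.7, 0.4]
gripper_width: 0.0002
```

```bash
python3 look.py 7; python3 - <<'E'
import cv2,numpy as np
from h import *
from cell import camera
p=np.load("p.npy");k=camera("side");im=k["pixels"].copy()[190:380,215:400];im=cv2.resize(im,None,fx=3,fy=3,interpolation=3)
for P in [(.022,.0385,.060),(.022,-.0385,.060),(.112,.0385,.060),(.112,-.0385,.060)]:
    a=(proj(k,U(p,P))-[215,190])*3;cv2.drawMarker(im,tuple(a.astype(int).tolist()),(0,255,0),0,10,1)
cv2.imwrite("pics/fin.png",im)
E
```

```text
9.3 [ 0.6042 -0.1266  0.1903] [-0.73    1.4432  0.7262] [-0.39  0.71  0.36] 0.00019854841542042535
unit frame tcp 0.0451 0.0002
```

View pics/fin.png

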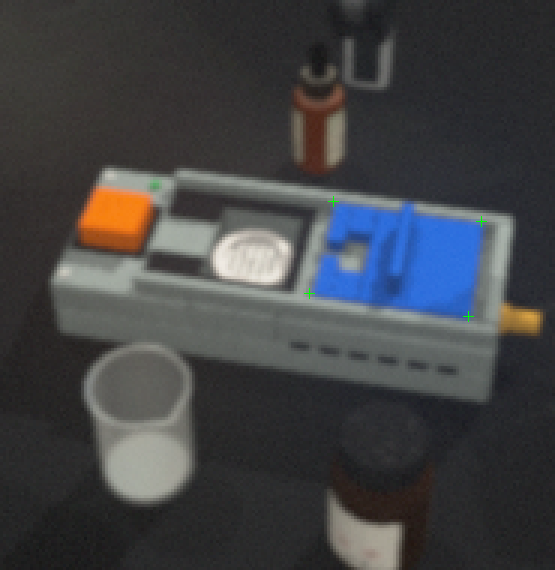

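View pics/wrist_7.png

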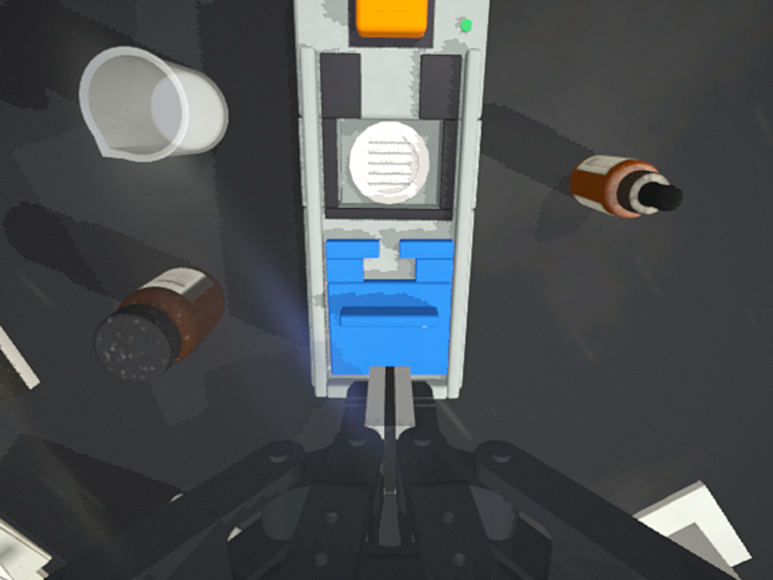

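View pics/side_7_raw.png

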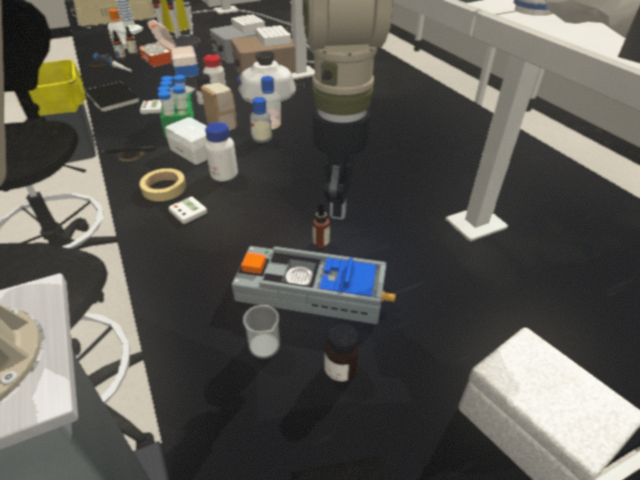

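The cover lies flat on the deck, with a grey strip showing between it and the seat. The well is open, the tab is still in, and the beaker at (263,330), jar at (341,355) and dropper at (321,228) stand at their original pixel positions.

```bash
python3 -c "
from cell import close_job
print(close_job())"
```

```text
the job is handed in; nothing more can be done
None
```

The filter unit is open and the job is handed in, at about 9.4 s of the 35 s allowed; no verdict is reported.

- **Tab:** I pressed it with closed fingertips until it stopped. The TCP reached z = 0.0658 m with about 25 N, against the 66 mm given for fully in. It was still pressed in when I last looked.
- **Cover:** I pushed it by its rib, never gripping or lifting it, to about x = +67 mm in the unit's frame (57 mm needed, end stop at 75 mm). The last pictures show it flat on the grey deck between the rails, with a strip of deck between it and the seat and the filter fully uncovered.
- **Other objects:** The beaker, jar and dropper bottle are at the same pixels in the side view as at the start.
- **Robot:** It stands clear at z = 0.19 m, with wrist force near zero.

My first pose fit, from the wrist camera alone, was off by up to 6 px. I refitted with all three cameras before moving; most points then agreed within about 2 px, with a few of the unit's corners and one tab corner off by 3–4 px. The contacts during the press and push matched the refit.

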